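# Close and lock the stainer's reagent cover

### The job

Gently swing the slide stainer's open cover fully shut, then lock it with the red winged quarter-turn stud: press the stud down only until you feel it touch bottom, turn it a quarter turn clockwise while it is down, and let it rise so that the cam catches and stays locked by itself. Do not force the latch, and leave the other things on and around the stainer where they are.

Things in the scene. Friction and masses are not known exactly. Their poses are not given: they have to be found in the camera images.
- stainer: White fixed bench-top slide stainer, 300 (x) x 340 (y) mm. Origin: centre of its underside on the bench; x points from its front to its back, z up. The grey cover on it (222 mm long in x, 338 wide, 8 thick; top face 140 mm above the bench when shut) runs from x = -132 mm (front edge) to its hinge at x = +90 mm. A deck 140 mm high lies behind the hinge.
- cover (a joint): Hinge angle of the grey cover in rad: 0 = shut, up to 1.0 open (front edge up). The stiff hinge stays where it is left; a push of about 1 to 6 N near the front edge moves it. Close it slower than 2.5 rad/s.
- cover_hinge (a point): Point on the cover's hinge axis, mid-width, at the cover's underside (132 mm above the bench). Its axes turn with the cover: y is the hinge axis, -x runs along the cover to its front edge, z is the cover's outward normal (top face at z = 8 mm).
- cover_edge (a point): Point on the cover's top face, mid-width, 15 mm from the front edge and 207 mm from the hinge: a good place to push it shut. Axes turn with the cover; z is its outward normal.
- stud_grip (a point): Grip point of the stud, on its axis in the red wing, 44 mm above the cover's top face when not pressed (184 mm above the bench, cover shut). Wing: 36 mm along this point's x, 12 mm thick along its y, from 26 to 52 mm above the cover. Under it a black disc, 52 mm diameter, 22 to 26 mm above the cover. z: stud axis. The stud is mid-width, 150 mm from the hinge line, 72 mm from the front edge.
- locked_mark (a point): Green mark on the cover's top face, 42 mm to the side (stainer's +y) of the stud axis; another lies opposite. The unlocked wing points along the stainer's x; the locked wing points at the green marks.
- stud_turn (a joint): Turn of the stud in rad: 0 = unlocked, grows clockwise seen from above, about 1.45 when caught, can go on to 1.80; turn to about 1.65 before letting it rise to be sure of the catch. A return spring (0.008 N m at 0, 0.032 at 1.65) turns it back if let go uncaught. It turns beyond about 0.15 only when pressed below the cam ribs. Let go at the end, it rises 3 mm or more behind the ribs and stays.
- receptacle: Slotted steel receptacle of the stud, inside the stainer, fixed, 60 x 60 x 107 mm; origin: centre of its underside, 20 mm above the bench, right below the stud of the shut cover. It is damaged by more than 16 N between it and the stud: from pushing hard into the stop, or twisting before the ribs are cleared.
- receptacle_slot (a point): Centre of the receptacle's top (127 mm above the bench). Unseen below, cam depth differs from unit to unit: the stud must be pressed 4 to 16 mm to clear the ribs; a rubbery stop (10 N per mm) is met 1 mm beyond. Stay lightly on that stop while turning. The stud's own spring pushes back (damped) with 3.6 N + 0.3 N per mm of press, so the stop is felt as a sudden steep rise.
- slide_box: Blue closed slide box 32 x 100 x 30 mm standing on the stainer's rear deck; leave alone. Origin: centre of underside.
- specimen_pot: White pot, 36 mm diameter, 45 mm tall, on the stainer's rear deck; leave alone. Origin: centre of underside.
- reagent: Amber bottle, 60 mm diameter, 150 mm tall, on the bench to the left of the stainer; leave alone. Origin: centre of underside.
- beaker: Clear cup, 70 mm mouth, 90 mm tall, on the bench to the right of the stainer; leave alone. Origin: centre of underside.
- slide_tray: Orange open tray 100 x 80 x 30 mm on the bench; leave alone. Origin: centre of underside.
- tube_rack: Green rack 70 x 200 mm, 83 mm tall with its white tubes; leave alone. Origin: centre of underside.
- wash_jar: Clear jar with blue cap, 70 mm diameter, 100 mm tall; leave alone. Origin: centre of underside.

How it is judged:
On the way, in this order (a step that is already met when the one before it is completed fails the run):
1. the cover is fully shut, the stud still unlocked (value of joint cover below 0.03 rad and value of joint stud_turn below 0.4 rad), for 0.2 s.
2. the stud is turned a quarter turn with the cover shut (value of joint cover below 0.03 rad and value of joint stud_turn above 1.3 rad), for 0.2 s.
At the end, for the whole second after the job is handed in: The cover is shut (within 0.03 rad) and the stud, let go, stays caught by its cam at a quarter turn (more than 1.3 rad) and at rest (all of step 2 and velocity of joint stud_turn between -0.1 and 0.1 rad/s); the robot touches nothing.
It fails at once if the stud is forced against the receptacle with more than 16 N (contact force between receptacle and anything else above 16 N).
It fails at once if the cover is slammed (faster than 2.5 rad/s) (velocity of joint cover below -2.5 rad/s).
It fails at once if a bystander is moved by more than 30 mm (distance of any of slide_box, specimen_pot, reagent, beaker, slide_tray, tube_rack, wash_jar from where it was at the start of the episode above 0.03 m).
It also fails if it takes over 72 s, if anything falls off the work surface, if the arm or the gripper's body presses on something with over 40 N, if the wrist force passes 120 N, or if a joint passes its speed limit or range.

### The arm

A 6-joint arm with a two-finger parallel gripper is mounted at the origin on the work surface. World frame = base frame: x ahead of the robot, y to its left, z up, the work surface at z = 0. Lengths are in m, angles in rad, forces in N, time in s.
With the tool pointing down it reaches from about 0.3 to 0.875 m from the base axis. Payload 6.4 kg.
Tool frame: the origin (TCP) lies at the very end of the fingers, on their centre line; the grasp point (between the pads) lies 19 mm behind it (hold_point_z is the distance from the TCP to the grasp point, in m); z points along the fingers, y is the direction in which the jaws open and shut (so a half turn about z gives the same grasp; the last joint's range is limited). The gripper opens to 85 mm and grips with 20 to 120 N. Pads are 22 mm wide; open, the fingers measure 114 mm over their backs; the gripper's body (76 mm by 85 mm) begins 54 mm behind the grasp point. The pads swing forward as they close: fully open they stand 13 mm farther back than shut.
Start: joints at [1.006, 0.181, 1.607, -0, 1.354, -0.206], TCP at [0.202, 0.538, 0.231] pointing down, gripper open.
Joint ranges: [-2.99, 2.99], [-0.89, 2.07], [0.3, 2.58], [-1.14, 4.28], [0, 2.63], [-3.12, 3.12]. Speed limits (rad/s): [2.57, 2.57, 3.01, 3.14, 3.14, 3.14].

### API

Orientations are given as a unit quaternion [x, y, z, w].
In Python, from cell import state, get_image, job_done, hold_point_z gives the robot as it stands. The module is installed in compiled form; this text tells all that it offers.
- The arm moves only by the shell command python3 -m crank 'ROWS' [FORCE]. ROWS is JSON, a list of rows, each a list of 3 entries, a list of its own where there are three numbers: the finger opening in mm, from 0 to 85.4, then the shift along the tool's x, y, z each as a share of 0.05 m, from -1 to 1, then the turn, a rotation vector about the tool's x, y, z each as a share of 30 degrees, from -1 to 1. A call has 1 to 20 rows; each row shifts and turns the pose as measured when the row begins, along the tool's axes as they then stand; what a row does not reach is not made up. A row lasts 1/10 s, in which the tool goes at most 50 mm and 8.59 degrees, less where a joint would pass 70% of its speed; a pose out of reach is approached as far as the arm can. A call with a number of a shift or a turn outside -1 to 1 is refused whole. A call with a gripper value outside its range is refused whole. The fingers move at their own pace and stop on an object; FORCE is the grip in N (left out, the last holds). Time passes only in rows, so rows that do not move let the fingers close. It gives the time, the measured TCP pose, the force and the opening at its end, in the units of the state.
- state(): the state, without advancing time (a new reading comes with each control period).
- get_image(name): name is "side" or "top" or "wrist"; returns a dict with "image" (420x560x3 uint8, blue, green, red), "fx", "fy", "cx", "cy" (pixels), "origin" and "orientation" of the camera in the world. Camera axes: x right, y down, z forward; pixel columns grow to the right and rows downward; lengths in m; the calibration is good to about 2 mm. A picture is of the moment at which its call begins. There is no depth.
- job_done(): hands the job in, once; it reports no verdict.
The state is a dict: "clock": time; "qpos": joint angles; "joint_velocities": joint speeds; "effort": joint torques, N m; "eef_pos": TCP position; "eef_rot": TCP orientation; "force": force on the tool from outside, world axes, zero at the start; "ft_torque": the same for the moment, N m; "width": opening from 0.0 (shut) to 1.0 (fully open).
Only numpy, scipy, OpenCV 4.12 (cv2) and the standard library are available. Lean on these libraries where they do the work, as an engineer would, in place of code of your own. Each camera call takes 0.05 s, during which the arm holds its last target.

## Working session

There is one attempt and no reset: what is moved stays moved. The work goes in short steps, Python scripts to look and compute and a shell command to move; the robot and the scene stay as the last step left them, time stands still between calls to the robot, and variables do not carry over. Pictures are saved under pics/ and viewed, and the job is handed in when it is done.

```bash
mkdir -p pics; ls; python3 - <<'E'
from cell import state,get_image,hold_point_z
import cv2
print(state(), hold_point_z)
for n in ("side","top","wrist"):
    d=get_image(n); cv2.imwrite(f"pics/{n}0.png",d["image"]); print(n,{k:d[k] for k in d if k!="image"})
E
```

```text
pics
{'clock': 0.0, 'qpos': array([ 1.00569192e+00,  1.81550684e-01,  1.60800675e+00,  9.68775818e-06,
        1.35379801e+00, -2.06295326e-01]), 'joint_velocities': array([-0.00137951,  0.00167059,  0.00105588,  0.00048309,  0.00130835,
       -0.00239504]), 'effort': array([-1.69269151e-03, -4.44885170e+01, -3.51333547e+01, -4.19793132e-04,
        9.21999308e-03,  2.61777394e-06]), 'eef_pos': array([0.20159313, 0.53791384, 0.23037934]), 'eef_rot': array([ 1.78444661e-01,  9.83949555e-01, -8.14865262e-04, -3.35969829e-04]), 'force': array([0.0847092 , 0.2885492 , 0.24812632]), 'ft_torque': array([-0.00532672,  0.00627299,  0.0180196 ]), 'width': 0.9972561609224482} 0.0187
side {'fx': 445.13021202693034, 'fy': 445.13021202693034, 'cx': 281.7697481237403, 'cy': 207.18122966228918, 'origin': array([-0.23141207, -0.29866812,  1.02514892]), 'orientation': array([ 0.75702201, -0.53469111,  0.21094676, -0.310684  ])}
top {'fx': 415.1361007571052, 'fy': 415.1361007571052, 'cx': 274.46786527513706, 'cy': 209.63372353584342, 'origin': array([ 0.39855649, -0.01913644,  1.44290628]), 'orientation': array([ 0.71532104, -0.69569795,  0.047455  , -0.04547734])}
wrist {'fx': 354.1983661523909, 'fy': 354.1983661523909, 'cx': 280.14146287000267, 'cy': 208.74208733323914, 'origin': array([0.13667502, 0.56220808, 0.37368835]), 'orientation': array([0.8142025 , 0.5643477 , 0.07694353, 0.11254176])}
```

View pics/side0.png

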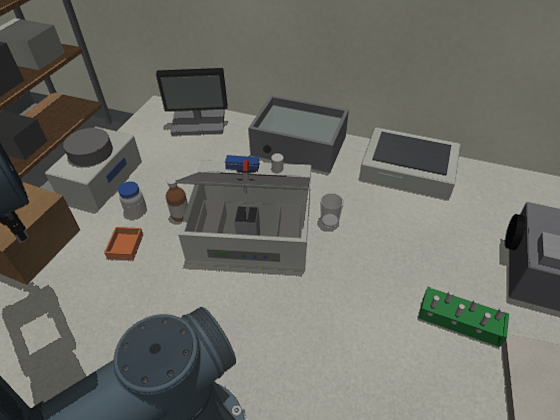

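View pics/top0.png

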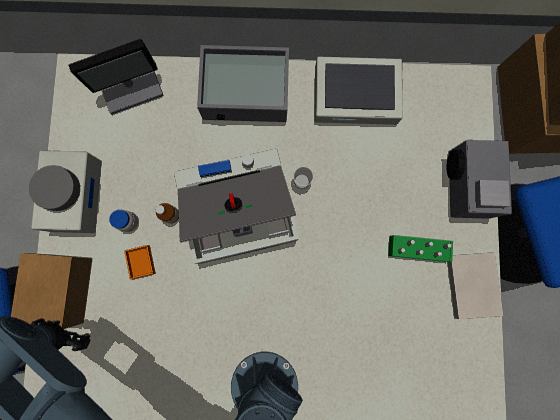

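View pics/wrist0.png

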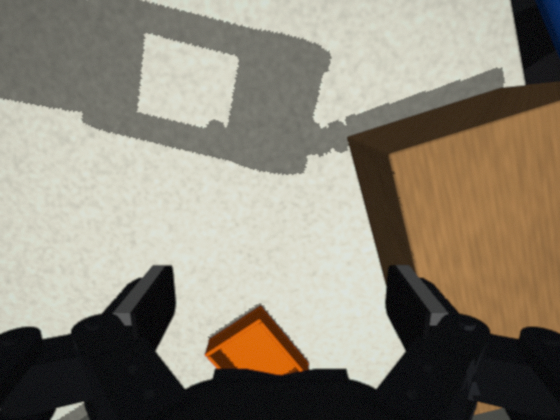

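The overview shows the stainer at about (237,205) in the top view, rotated by 10–15° and with its cover open. The red stud is at about (232,200) and the pot at about (247,162). I'll enlarge this area to measure it.

```bash
python3 - <<'E'
import cv2
t=cv2.imread("pics/top0.png"); s=cv2.imread("pics/side0.png")
cv2.imwrite("pics/topz.png",cv2.resize(t[140:275,165:315],None,fx=5,fy=4.4,interpolation=cv2.INTER_CUBIC)[:594])
cv2.imwrite("pics/sidez.png",cv2.resize(s[145:280,160:320],None,fx=5,fy=4.4,interpolation=cv2.INTER_CUBIC)[:594])
E
```

```text
(no output)
```

View pics/topz.png

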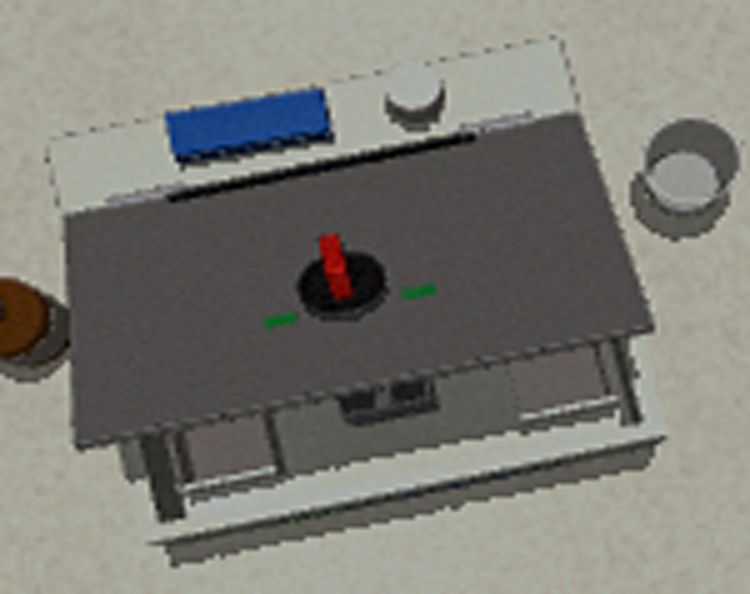

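View pics/sidez.png

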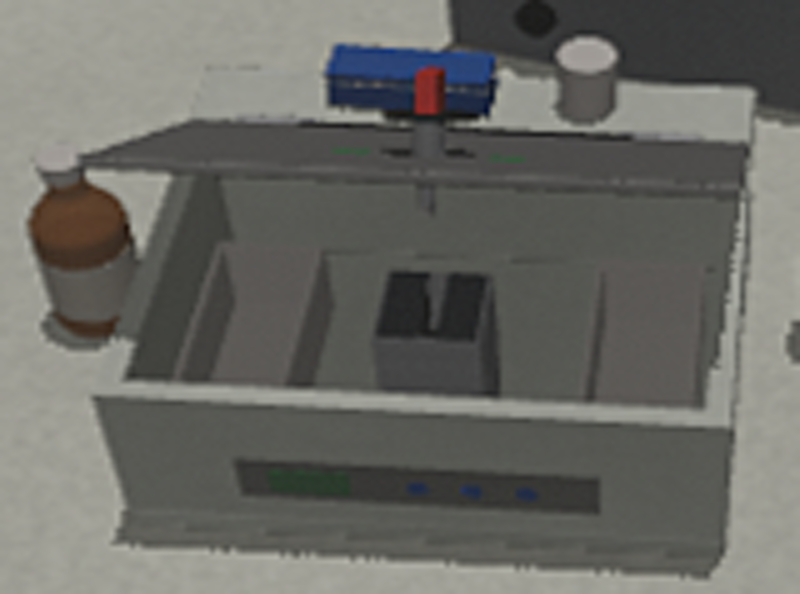

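```bash
cat > h.py <<'E'
import numpy as np, cv2
from scipy.spatial.transform import Rotation as R
from cell import state,get_image
def ray(d,px):
    v=R.from_quat(d["orientation"]).apply([(px[0]-d["cx"])/d["fx"],(px[1]-d["cy"])/d["fy"],1.]); return np.array(d["origin"]),v/np.linalg.norm(v)
def onz(d,px,z):
    o,v=ray(d,px); return o+v*(z-o[2])/v[2]
def proj(d,p):
    c=R.from_quat(d["orientation"]).inv().apply(np.array(p)-d["origin"]); return np.array([d["fx"]*c[0]/c[2]+d["cx"],d["fy"]*c[1]/c[2]+d["cy"]])
def tri(d1,p1,d2,p2):
    o1,v1=ray(d1,p1);o2,v2=ray(d2,p2)
    A=np.c_[v1,-v2]; s=np.linalg.lstsq(A,o2-o1,rcond=None)[0]
    a=o1+v1*s[0]; b=o2+v2*s[1]; return (a+b)/2, np.linalg.norm(a-b)
E
python3 - <<'E'
from h import *
T=get_image("top");S=get_image("side")
np.set_printoptions(precision=4,suppress=True)
tz=lambda u,v:(165+u/5,140+v/4.4); sz=lambda u,v:(160+u/5,145+v/4.4)
RL=onz(T,tz(48,140),.14);RR=onz(T,tz(563,38),.14);print("rear",RL,RR,np.linalg.norm(RL-RR))
FL=onz(T,tz(150,542),.13);FR=onz(T,tz(665,435),.13);print("front",FL,FR,np.linalg.norm(FL-FR), np.linalg.norm(RL-FL),np.linalg.norm(RR-FR))
for n,p in (("yaw rear",RL-RR),("yaw front",FL-FR)):print(n,np.degrees(np.arctan2(-p[0],p[1])))
print("front from side",onz(S,sz(95,397),.13),onz(S,sz(733,427),.13))
print("bottom front from side",onz(S,sz(118,543),0),onz(S,sz(715,577),0))
print("coverL",tri(T,tz(78,447),S,sz(80,160)))
print("coverR",tri(T,tz(652,330),S,sz(745,188)))
print("hingeL/R",onz(T,tz(64,213),.14),onz(T,tz(580,115),.14))
print("marks",tri(T,tz(281,320),S,sz(350,152)),tri(T,tz(419,291),S,sz(506,158)))
print("wing top",tri(T,tz(330,240),S,sz(430,68)))
E
```

```text
rear [0.684  0.3025 0.14  ] [ 0.7698 -0.0251  0.14  ] 0.3385925985051945
front [0.3961 0.2239 0.13  ] [ 0.4812 -0.0974  0.13  ] 0.33231441011415236 0.29865700049488014 0.2977173305248798
yaw rear 14.679728105608657
yaw front 14.84207999927587
front from side [0.3945 0.2288 0.13  ] [ 0.4834 -0.0973  0.13  ]
bottom front from side [0.3799 0.2322 0.    ] [ 0.4666 -0.0958  0.    ]
coverL (array([0.4554, 0.243 , 0.2663]), np.float64(0.0010900100152021214))
coverR (array([ 0.5405, -0.0809,  0.2681]), np.float64(0.0011416793382459437))
hingeL/R [0.6304 0.2891 0.14  ] [ 0.7123 -0.0375  0.14  ]
marks (array([0.5453, 0.1377, 0.2264]), np.float64(0.0025299133075463247)) (array([0.5673, 0.057 , 0.2266]), np.float64(0.00246198221687918))
wing top (array([0.5942, 0.1083, 0.2618]), np.float64(0.004689390984976088))
```

Measurements agree with the given sizes:

| Quantity | Measured |
|---|---|
| Rear deck width | 339 mm (340 given) |
| Stainer yaw | about 14.7° |
| Stainer centre | about (0.583, 0.101) |
| Cover angle | about 0.62 rad |
| Edge point now | about (0.512, 0.083, 0.259) |

I'll raise the arm, move over with the fingers shut, then turn.

```bash
python3 -m crank '[[0,[0,0,-0.8],[0,0,0]],[0,[0,0,-0.9],[0,0,0]],[0,[0,0,-0.9],[0,0,0]],[0,[-0.3,-0.2,-0.9],[0,0,0]],[0,[-0.65,-0.46,0],[0,0,0]],[0,[-0.65,-0.46,0],[0,0,0]],[0,[-0.65,-0.46,0],[0,0,0]],[0,[-0.65,-0.46,0],[0,0,0]],[0,[-0.65,-0.46,0],[0,0,0]],[0,[-0.65,-0.46,0],[0,0,0]],[0,[-0.65,-0.46,0],[0,0,0]],[0,[-0.65,-0.46,0],[0,0,0]]]' 40
python3 - <<'E'
from h import *
s=state();print(s["eef_pos"],R.from_quat(s["eef_rot"]).as_matrix().round(3),s["qpos"].round(3),s["force"])
E
```

```text
clock: 1.45
eef_pos: [0.3945, 0.2531, 0.4124]
eef_rot: [0.173, 0.985, -0.002, 0.001]
force: [0.7, 1.0, -0.0]
width: 0.002
[0.39448664 0.25309981 0.41237217] [[-0.94   0.341  0.001]
 [ 0.341  0.94  -0.003]
 [-0.002 -0.003 -1.   ]] [ 0.319 -0.154  1.589 -0.003  1.707 -0.904] [ 7.38567723e-01  9.56066545e-01 -7.36159487e-04]
```

```bash
python3 -m crank '[[0,[-0.65,-0.46,0],[0,0,-0.28]],[0,[-0.65,-0.46,0],[0,0,0]],[0,[-0.65,-0.46,0],[0,0,0]],[0,[-0.65,-0.46,0],[0,0,0]],[0,[-0.4,-0.3,0],[0,0,-0.28]],[0,[0,0,0],[0,0,-0.28]],[0,[0,0,0],[0,0,-0.28]],[0,[0,0,0],[0,0,0]]]'
cat > where.py <<'E'
from h import *
s=state();m=R.from_quat(s["eef_rot"]).as_matrix();np.set_printoptions(precision=4,suppress=True)
y=14.7*np.pi/180; ex=np.array([np.cos(y),np.sin(y),0]);ey=np.array([-ex[1],ex[0],0])
C=np.array([.5835,.1015,0]);p=s["eef_pos"]
print("clock",s["clock"],"tcp",p,"in stainer",(p-C)@ex,(p-C)@ey,p[2],"yaw",np.degrees(np.arctan2(m[1,1],m[0,1])),"toolz",m[:,2],"q6",s["qpos"][5],"F",s["force"],"M",s["ft_torque"],"w",s["width"])
E
python3 where.py
```

```text
clock: 2.25
eef_pos: [0.5199, 0.1032, 0.4114]
eef_rot: [-0.121, 0.993, -0.002, -0.001]
force: [0.5, 0.2, 0.2]
width: 0.005
clock 2.25 tcp [0.5199 0.1032 0.4114] in stainer -0.0610826802150282 0.017792808212205365 0.41143420549278986 yaw 103.85585239309512 toolz [-0.0006 -0.0039 -1.    ] q6 -1.8388595646029955 F [0.4679 0.2034 0.1587] M [0.0191 0.0427 0.0099] w 0.004530741758243803
```

```bash
python3 -m crank '[[0,[0.38,-0.35,0.3],[0,0,-0.03]],[0,[0,0,0.7],[0,0,0]],[0,[0,0,0.7],[0,0,0]],[0,[0,0,0.5],[0,0,0]],[0,[0,0,0.3],[0,0,0]],[0,[0,0,0],[0,0,0]]]'
python3 where.py; python3 - <<'E'
from h import *
for n in ("side","wrist"): cv2.imwrite(f"pics/{n}1.png",get_image(n)["image"])
E
```

```text
clock: 2.85
eef_pos: [0.5048, 0.0815, 0.2835]
eef_rot: [-0.117, 0.993, -0.002, 0.001]
force: [-0.8, 0.0, 0.6]
width: -0.001
clock 2.85 tcp [0.5048 0.0815 0.2835] in stainer -0.0811788381752908 0.0006107355035867461 0.28351488899465643 yaw 103.40773251755763 toolz [ 0.0029 -0.0039 -1.    ] q6 -1.8743850797376311 F [-0.8263  0.0494  0.6209] M [-0.0634 -0.007   0.0026] w -0.0013435832477934164
```

View pics/side1.png

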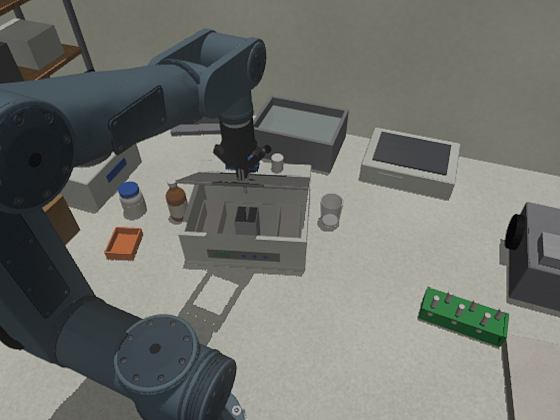

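View pics/wrist1.png

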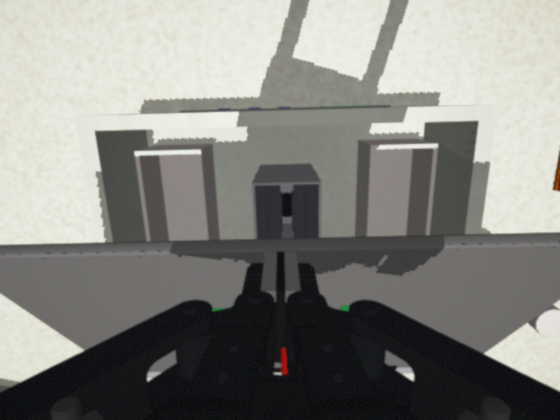

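The fingertips are at about (281,255), just inside the cover's front edge (row 240), and the wing is clear behind them at (284,360). Next I'll push the cover shut along its arc.

```bash
python3 -m crank '[[0,[0,0,0.25],[0,0,0.0]],[0,[0.04,0,0.25],[0,0,0]],[0,[0.08,0,0.2],[0,0,0]],[0,[0.1,0,0.2],[0,0,0]],[0,[0.1,0,0.2],[0,0,0]],[0,[0.1,0,0.2],[0,0,0]],[0,[0.08,0,0.2],[0,0,0]],[0,[0,0,0],[0,0,0]]]'
python3 where.py
```

```text
clock: 3.75
eef_pos: [0.4826, 0.0747, 0.2088]
eef_rot: [-0.116, 0.993, -0.003, 0.007]
force: [-0.6, 0.1, 0.1]
width: -0.002
clock 3.75 tcp [0.4826 0.0747 0.2088] in stainer -0.10439842479902992 -0.00032173264231356207 0.20879687751940423 yaw 103.33436948360249 toolz [ 0.0145 -0.0051 -0.9999] q6 -1.8899487006978453 F [-0.5895  0.0971  0.1412] M [ 0.0361 -0.0245 -0.0455] w -0.0015588451398370763
```

```bash
python3 -m crank '[[0,[0.05,0,0.2],[0,0,0.0]],[0,[0.05,0,0.2],[0,0,0]],[0,[0.05,0,0.2],[0,0,0]],[0,[0.03,0,0.2],[0,0,0]],[0,[0.02,0,0.2],[0,0,0]],[0,[0,0,0.15],[0,0,0]],[0,[0,0,0],[0,0,0]]]'
python3 where.py; python3 - <<'E'
from h import *
for n in ("side",): cv2.imwrite(f"pics/{n}2.png",get_image(n)["image"])
E
```

```text
clock: 4.45
eef_pos: [0.4724, 0.0719, 0.1455]
eef_rot: [-0.116, 0.993, -0.003, 0.006]
force: [0.1, -0.3, -0.3]
width: -0.002
clock 4.45 tcp [0.4724 0.0719 0.1455] in stainer -0.11501787257638028 -0.00046919628122828275 0.14549778801429328 yaw 103.32649831584293 toolz [ 0.013  -0.0049 -0.9999] q6 -1.8973761021410007 F [ 0.1035 -0.3243 -0.3329] M [-0.0147 -0.0187 -0.0281] w -0.0018018519186346206
```

View pics/side2.png

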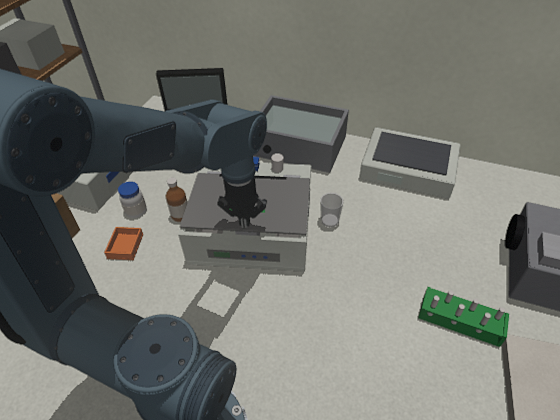

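The cover is nearly shut. I'll go down in small steps until I feel it seat.

```bash
python3 -m crank '[[0,[0,0,0.06],[0,0,0]],[0,[0,0,0.05],[0,0,0]],[0,[0,0,0],[0,0,0]]]'; python3 where.py; python3 -m crank '[[0,[0,0,0.04],[0,0,0]],[0,[0,0,0.02],[0,0,0]]]';python3 where.py
```

```text
clock: 4.8
eef_pos: [0.4734, 0.0719, 0.1408]
eef_rot: [-0.116, 0.993, -0.003, 0.007]
force: [0.9, 0.3, 0.7]
width: 0.003
clock 4.8 tcp [0.4734 0.0719 0.1408] in stainer -0.11404794027993467 -0.0007046469296443564 0.1407881818893302 yaw 103.33141699772233 toolz [ 0.0146 -0.005  -0.9999] q6 -1.8973482587866333 F [0.947  0.257  0.6544] M [-0.0266  0.0356 -0.0158] w 0.0032410878193733015
clock: 5.0
eef_pos: [0.4738, 0.0719, 0.1399]
eef_rot: [-0.116, 0.993, -0.003, 0.007]
force: [-7.3, -0.5, 11.8]
width: -0.003
clock 5.0 tcp [0.4738 0.0719 0.1399] in stainer -0.1136564122671816 -0.0007844667429575637 0.139947502089053 yaw 103.35657419382794 toolz [ 0.0149 -0.0053 -0.9999] q6 -1.8973044742555187 F [-7.2654 -0.5453 11.8305] M [-0.0057  1.3567 -0.0072] w -0.0025519793379877695
```

The cover is seated: the force jumped to 12 N at z = 0.1399 (140 mm expected). I'll back up over the stud, open the fingers and look.

```bash
python3 -m crank '[[0,[0,0,-0.1],[0,0,0]],[0,[0,0,-0.3],[0,0,0]],[0,[0,0,-0.7],[0,0.03,-0.045]],[0,[0,0,-0.7],[0,0,0]],[60,[0,0,-0.7],[0,0,0]],[60,[0,0,-0.6],[0,0,0]],[60,[0,0,0],[0,0,0]]]'; python3 where.py; python3 - <<'E'
from h import *
for n in ("top","side","wrist"): cv2.imwrite(f"pics/{n}3.png",get_image(n)["image"])
E
```

```text
clock: 5.7
eef_pos: [0.4729, 0.0734, 0.3017]
eef_rot: [-0.128, 0.992, -0.004, -0.0]
force: [-0.2, -0.6, -0.8]
width: 0.512
clock 5.7 tcp [0.4729 0.0734 0.3017] in stainer -0.11413702270862544 0.0008863798078238616 0.3016942741465693 yaw 104.75875700514017 toolz [ 0.0004 -0.0087 -1.    ] q6 -1.916455719966017 F [-0.1929 -0.5983 -0.8497] M [0.0533 0.0033 0.0271] w 0.5115685014840484
```

View pics/wrist3.png

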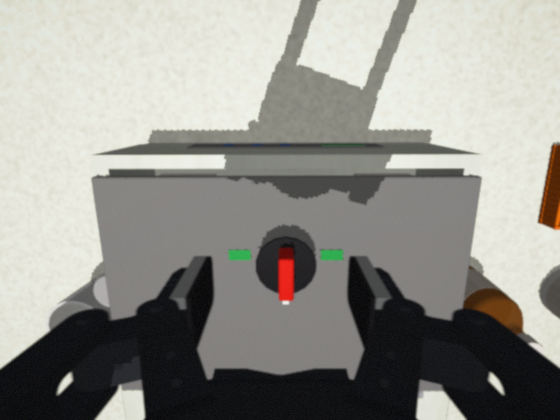

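View pics/side3.png

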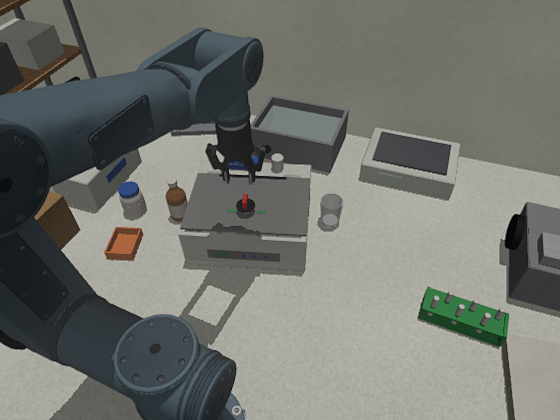

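The cover lies flat and shut. In the wrist view the green marks are at (240,254) and (331,254), with the stud at (286,265). Now I'll measure the stud axis in all the views.

```bash
python3 - <<'E'
from h import *
np.set_printoptions(precision=4,suppress=True)
y=14.7*np.pi/180; ex=np.array([np.cos(y),np.sin(y),0]);ey=np.array([-ex[1],ex[0],0])
print("model stud",np.array([.5835,.1015])-.06*ex[:2])
for n in ("top","side","wrist"):
    d=get_image(n);im=d["image"];h=cv2.cvtColor(im,cv2.COLOR_BGR2HSV)
    g=cv2.inRange(h,(50,120,40),(75,255,255))
    c0=proj(d,[.5255,.0863,.14]);
    k,_,st,ce=cv2.connectedComponentsWithStats(g)
    P=[onz(d,ce[i],.14) for i in range(1,k) if st[i,4]>4 and np.linalg.norm(onz(d,ce[i],.14)[:2]-[.5255,.0863])<.08]
    print(n,"marks",P)
    if len(P)==2:
        dd=P[0]-P[1]; print(" mid",(P[0]+P[1])/2,"len",np.linalg.norm(dd),"ang",np.degrees(np.arctan2(dd[1],dd[0])))
    r=cv2.inRange(h,(0,150,80),(8,255,255))|cv2.inRange(h,(172,150,80),(180,255,255))
    k,_,st,ce=cv2.connectedComponentsWithStats(r)
    for i in range(1,k):
        if st[i,4]>15: print(" red",ce[i],st[i],"z.18",onz(d,ce[i],.18))
E
```

```text
model stud [0.5255 0.0863]
top marks []
side marks [array([0.5155, 0.1319, 0.14  ]), array([0.5377, 0.0514, 0.14  ])]
 mid [0.5266 0.0917 0.14  ] len 0.08350043750587946 ang 105.47278337951164
 red [244.3478 200.7826] [242 194   6  15  69] z.18 [0.5252 0.0926 0.18  ]
wrist marks [array([0.5362, 0.051 , 0.14  ]), array([0.5144, 0.1325, 0.14  ])]
 mid [0.5253 0.0918 0.14  ] len 0.08437161092999428 ang -75.04369720467704
 red [284.9386 278.2527] [277 252  17  53 831] z.18 [0.5259 0.092  0.18  ]
```

```bash
python3 -m crank '[[60,[-0.5,0.04,0],[-0.017,0,0]],[60,[-0.5,0.04,0],[0,0,0]],[60,[-0.1,0,0.4],[0,0,0]],[60,[0,0,0.6],[0,0,0]],[60,[0,0,0.4],[0,0,0]],[60,[0,0,0],[0,0,0]]]'; python3 where.py; python3 - <<'E'
from h import *
for n in ("wrist",): cv2.imwrite(f"pics/{n}4.png",get_image(n)["image"])
E
```

```text
clock: 6.6
eef_pos: [0.5196, 0.0922, 0.2151]
eef_rot: [-0.128, 0.992, 0.002, -0.012]
force: [-0.5, 0.1, -0.1]
width: 0.705
clock 6.6 tcp [0.5196 0.0922 0.2151] in stainer -0.06420179715066272 0.00727116530024951 0.21507992993261915 yaw 104.70977222343717 toolz [-0.0243  0.0018 -0.9997] q6 -1.8775354315509054 F [-0.5091  0.1005 -0.0923] M [ 0.0136 -0.0138 -0.0121] w 0.704987407285813
```

View pics/wrist4.png

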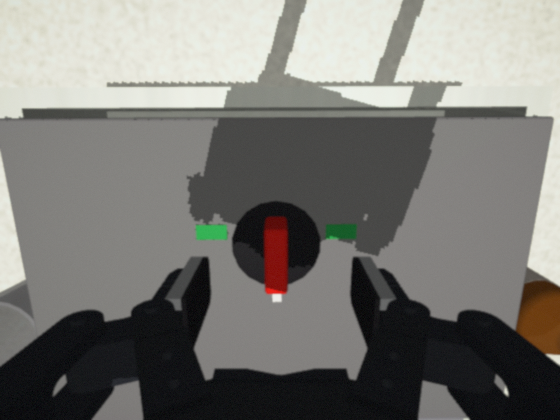

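```bash
python3 -m crank '[[60,[-0.12,-0.04,0],[0,-0.047,0]],[60,[0,0,0],[0,0,0]]]'; python3 where.py;  python3 -m crank '[[60,[0,0,0.3],[0,0,0]],[60,[0,0,0.3],[0,0,0]],[60,[0,0,0.15],[0,0,0]],[60,[0,0,0],[0,0,0]]]'; python3 where.py; python3 - <<'E'
from h import *
for n in ("wrist",): cv2.imwrite(f"pics/{n}5.png",get_image(n)["image"])
E
```

```text
clock: 6.85
eef_pos: [0.5277, 0.0917, 0.2176]
eef_rot: [-0.128, 0.992, 0.004, 0.003]
force: [-0.0, 0.8, 0.1]
width: 0.702
clock 6.85 tcp [0.5277 0.0917 0.2176] in stainer -0.05647625209039899 0.004732514719751168 0.21756693691777318 yaw 104.71554381867519 toolz [ 0.0043  0.0084 -1.    ] q6 -1.8847371738669239 F [-0.      0.8245  0.1497] M [-0.0085  0.0002 -0.0215] w 0.7016542099426095
clock: 7.25
eef_pos: [0.5315, 0.0916, 0.1848]
eef_rot: [-0.128, 0.992, 0.003, 0.008]
force: [-0.4, 0.0, -0.3]
width: 0.706
clock 7.25 tcp [0.5315 0.0916 0.1848] in stainer -0.05283082140359395 0.0036074024171926376 0.1847685994269394 yaw 104.68579729914666 toolz [ 0.0151  0.008  -0.9999] q6 -1.8850410373622584 F [-0.4139  0.0255 -0.3307] M [-0.0414  0.0496  0.0409] w 0.706110188418198
```

View pics/wrist5.png

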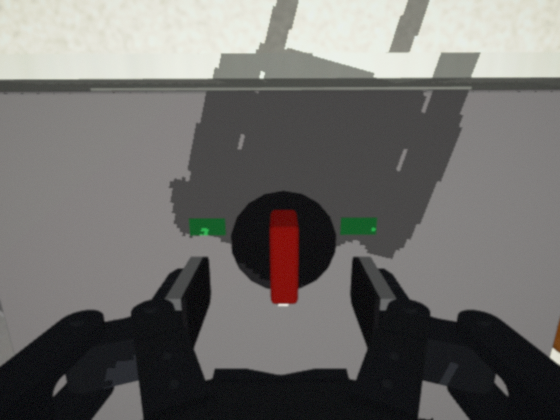

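```bash
python3 -m crank '[[60,[0.11,0.034,0],[0.015,0.03,0]],[60,[0,0,0],[0,0,0]],[60,[0,0,0.15],[0,0,0]],[60,[0,0,0.15],[0,0,0]],[60,[0,0,0],[0,0,0]]]'; python3 where.py
```

```text
clock: 7.8
eef_pos: [0.5273, 0.0918, 0.1721]
eef_rot: [-0.128, 0.992, -0.003, 0.003]
force: [-0.2, 0.1, -0.2]
width: 0.705
clock 7.8 tcp [0.5273 0.0918 0.1721] in stainer -0.056839688823207966 0.004934322203285478 0.17212619822212918 yaw 104.69377969584518 toolz [ 0.0066 -0.0049 -1.    ] q6 -1.8722592471772213 F [-0.1708  0.0709 -0.1971] M [-0.0126 -0.0311 -0.0017] w 0.7050023111242747
```

```bash
python3 -m crank '[[60,[0.03,0,0.03],[-0.009,0.012,0]],[40,[0,0,0],[0,0,0]],[25,[0,0,0],[0,0,0]],[18,[0,0,0],[0,0,0]],[14,[0,0,0],[0,0,0]],[14,[0,0,0],[0,0,0]]]' 30; python3 where.py; python3 - <<'E'
from h import *
for n in ("wrist",): cv2.imwrite(f"pics/{n}6.png",get_image(n)["image"])
E
```

```text
clock: 8.4
eef_pos: [0.5257, 0.0913, 0.1702]
eef_rot: [-0.128, 0.992, -0.001, -0.001]
force: [0.2, -1.0, -0.4]
width: 0.165
clock 8.4 tcp [0.5257 0.0913 0.1702] in stainer -0.05848421175419212 0.004800673642193463 0.17020818848957542 yaw 104.67783680341336 toolz [-0.0019 -0.0015 -1.    ] q6 -1.8760440050245837 F [ 0.2201 -0.9787 -0.4418] M [ 0.056  -0.0418 -0.0147] w 0.16480580994906738
```

View pics/wrist6.png

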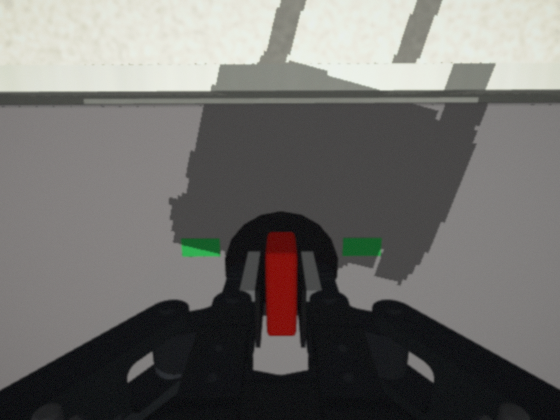

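The wing at (281,283) is centred between the pads with a small gap on each side. I'll close on it.

```bash
python3 -m crank '[[0,[0,0,0],[0,0,0]],[0,[0,0,0],[0,0,0]],[0,[0,0,0],[0,0,0]],[0,[0,0,0],[0,0,0]]]' 40; python3 where.py; sleep 0
```

```text
clock: 8.85
eef_pos: [0.5256, 0.0916, 0.1704]
eef_rot: [-0.128, 0.992, -0.001, -0.001]
force: [-0.2, 0.5, 0.2]
width: 0.132
clock 8.85 tcp [0.5256 0.0916 0.1704] in stainer -0.05848908457944074 0.005073836995099747 0.17036137126209303 yaw 104.69495792122386 toolz [-0.0019 -0.0013 -1.    ] q6 -1.876084207179339 F [-0.2364  0.4594  0.2266] M [0.0454 0.0066 0.0416] w 0.1319071082546047
```

The fingers closed to 11.3 mm on the 12 mm wing, with no side load. Next I'll press in small steps and watch the force.

```bash
python3 -m crank '[[0,[0,0,0.02],[0,0,0]],[0,[0,0,0],[0,0,0]]]' ; python3 -m crank '[[0,[0,0,0.02],[0,0,0]],[0,[0,0,0.0],[0,0,0]]]';python3 -m crank '[[0,[0,0,0.02],[0,0,0]],[0,[0,0,0.0],[0,0,0]]]'; python3 where.py
```

```text
clock: 9.05
eef_pos: [0.5257, 0.0915, 0.1698]
eef_rot: [-0.128, 0.992, -0.001, -0.001]
force: [-1.2, 0.4, 2.1]
width: 0.128
clock: 9.25
eef_pos: [0.5257, 0.0916, 0.1691]
eef_rot: [-0.128, 0.992, -0.001, -0.001]
force: [-1.0, -0.4, 3.2]
width: 0.13
clock: 9.45
eef_pos: [0.5257, 0.0916, 0.1682]
eef_rot: [-0.128, 0.992, -0.001, -0.001]
force: [-2.5, -0.2, 3.3]
width: 0.126
clock 9.45 tcp [0.5257 0.0916 0.1682] in stainer -0.05845618724654412 0.005073557589772017 0.16824309057027542 yaw 104.702789427816 toolz [-0.0016 -0.0014 -1.    ] q6 -1.8760786773724267 F [-2.4791 -0.1683  3.2758] M [0.069  0.2834 0.0208] w 0.12582638960618128
```

```bash
for i in 1; do :; done; python3 -m crank '[[0,[0,0,0.025],[0,0,0]],[0,[0,0,0],[0,0,0]]]' | sed -n 2,4p; python3 -m crank '[[0,[0,0,0.025],[0,0,0]],[0,[0,0,0],[0,0,0]]]'| sed -n 2,4p;python3 -m crank '[[0,[0,0,0.025],[0,0,0]],[0,[0,0,0],[0,0,0]]]'| sed -n 2,4p
```

```text
eef_pos: [0.5257, 0.0916, 0.1671]
eef_rot: [-0.128, 0.992, -0.001, -0.001]
force: [-1.7, 0.3, 4.5]
eef_pos: [0.5257, 0.0916, 0.1658]
eef_rot: [-0.128, 0.992, -0.001, -0.001]
force: [-2.3, 1.8, 3.2]
eef_pos: [0.5257, 0.0916, 0.1646]
eef_rot: [-0.128, 0.992, -0.001, -0.001]
force: [-2.3, 0.3, 4.4]
```

```bash
python3 where.py
```

```text
clock 10.05 tcp [0.5257 0.0916 0.1646] in stainer -0.058419602178669885 0.0050408890181100376 0.16458385144832638 yaw 104.7089586985225 toolz [-0.0015 -0.0015 -1.    ] q6 -1.8761284640984135 F [-2.3468  0.2964  4.3981] M [ 0.0826  0.393  -0.0284] w 0.13467857652717094
```

```bash
cat > ok.py <<'E'
from cell import state
import sys
f=state()["force"][2]; z=state()["eef_pos"][2]; print("z %.4f F %.2f"%(z,f)); sys.exit(f>float(sys.argv[1]))
E
python3 -m crank '[[0,[0,0,0.018],[0,0,0]],[0,[0,0,0],[0,0,0]]]' >/dev/null; python3 ok.py 7.5 && python3 -m crank '[[0,[0,0,0.018],[0,0,0]],[0,[0,0,0],[0,0,0]]]'>/dev/null; python3 ok.py 7.5 && python3 -m crank '[[0,[0,0,0.018],[0,0,0]],[0,[0,0,0],[0,0,0]]]' >/dev/null; python3 ok.py 7.5 && python3 -m crank '[[0,[0,0,0.018],[0,0,0]],[0,[0,0,0],[0,0,0]]]' >/dev/null; python3 ok.py 7.5 && python3 -m crank '[[0,[0,0,0.018],[0,0,0]],[0,[0,0,0],[0,0,0]]]' >/dev/null; python3 ok.py 7.5
```

```text
z 0.1637 F 4.52
z 0.1637 F 4.52
z 0.1637 F 4.52
z 0.1637 F 4.52
z 0.1637 F 4.52False
False
False
False
False
```

```bash
sed -i 's/sys.exit(\(.*\))$/sys.exit(int(\1))/' ok.py
python3 -m crank '[[0,[0,0,0.018],[0,0,0]],[0,[0,0,0],[0,0,0]]]' >/dev/null; python3 ok.py 7.5 && python3 -m crank '[[0,[0,0,0.018],[0,0,0]],[0,[0,0,0],[0,0,0]]]'>/dev/null && python3 ok.py 7.5 && python3 -m crank '[[0,[0,0,0.018],[0,0,0]],[0,[0,0,0],[0,0,0]]]' >/dev/null && python3 ok.py 7.5 && python3 -m crank '[[0,[0,0,0.018],[0,0,0]],[0,[0,0,0],[0,0,0]]]' >/dev/null && python3 ok.py 7.5
```

```text
z 0.1629 F 4.14
z 0.1622 F 5.62
z 0.1615 F 4.58
z 0.1609 F 4.97
```

```bash

python3 -m crank '[[0,[0,0,0.018],[0,0,0]],[0,[0,0,0],[0,0,0]]]' >/dev/null; python3 ok.py 8 && python3 -m crank '[[0,[0,0,0.018],[0,0,0]],[0,[0,0,0],[0,0,0]]]'>/dev/null && python3 ok.py 8 && python3 -m crank '[[0,[0,0,0.018],[0,0,0]],[0,[0,0,0],[0,0,0]]]' >/dev/null && python3 ok.py 8 && python3 -m crank '[[0,[0,0,0.018],[0,0,0]],[0,[0,0,0],[0,0,0]]]' >/dev/null && python3 ok.py 8 && python3 -m crank '[[0,[0,0,0.018],[0,0,0]],[0,[0,0,0],[0,0,0]]]' >/dev/null && python3 ok.py 8; python3 where.py
```

```text
z 0.1603 F 4.92
z 0.1598 F 4.96
z 0.1594 F 5.77
z 0.1593 F 5.68
z 0.1593 F 4.85
clock 12.05 tcp [0.5258 0.0916 0.1593] in stainer -0.058376373614633464 0.005042245582446397 0.15929889260464947 yaw 104.74044985662097 toolz [-0.0014 -0.002  -1.    ] q6 -1.8761153189932267 F [-2.6629  0.7941  4.8475] M [0.0458 0.5872 0.0105] w 0.12959199160884446
```

```bash

python3 -m crank '[[0,[0,0,0.03],[0,0,0]]]' >/dev/null; python3 ok.py 9 && python3 -m crank '[[0,[0,0,0.03],[0,0,0]]]'>/dev/null && python3 ok.py 9 && python3 -m crank '[[0,[0,0,0.03],[0,0,0]]]' >/dev/null && python3 ok.py 9 && python3 -m crank '[[0,[0,0,0.03],[0,0,0]]]' >/dev/null && python3 ok.py 9 ; python3 where.py
```

```text
z 0.1586 F 12.23
clock 12.15 tcp [0.5258 0.0916 0.1586] in stainer -0.058282898929405066 0.005035858018054235 0.1585589808083478 yaw 104.74775449590466 toolz [-0.0012 -0.0021 -1.    ] q6 -1.876124992331068 F [-4.8038  0.1785 12.2342] M [ 0.0629  1.0821 -0.0101] w 0.13269527572502426
```

```bash
python3 -m crank '[[0,[0,0,0],[0,0,0]]]' >/dev/null; python3 ok.py 9;python3 -m crank '[[0,[0,0,0],[0,0,0]]]' >/dev/null; python3 ok.py 9; python3 where.py
```

```text
z 0.1591 F 7.15
z 0.1595 F 5.01
clock 12.35 tcp [0.5257 0.0916 0.1595] in stainer -0.05838497658770441 0.00506160851725589 0.15948589677989458 yaw 104.75552266685969 toolz [-0.0013 -0.0023 -1.    ] q6 -1.8761141554175584 F [-2.7793  0.1584  5.0141] M [0.0462 0.531  0.0007] w 0.13016924976711786
```

The stop is found: the force rose steeply from 5 to 12 N at z ≈ 0.159, about 11 mm of press. Rows without movement let it creep up again, so I'll keep a small downward bias while turning and check every few rows.

```bash
python3 -m crank '[[0,[0,0,0.022],[0,0,0]],[0,[0,0,0.02],[0,0,0.15]]]' >/dev/null; python3 ok.py 9; python3 -m crank '[[0,[0,0,0.02],[0,0,0.15]]]' >/dev/null; python3 where.py
```

```text
z 0.1587 F 11.24
clock 12.65 tcp [0.5258 0.0917 0.1586] in stainer -0.058267103718949276 0.005117025118574142 0.15860587727732706 yaw 95.54117693374063 toolz [-0.0011 -0.0024 -1.    ] q6 -1.714950881899721 F [-6.0724  0.2321 12.4812] M [0.0727 1.1444 0.005 ] w 0.1292538082541887
```

```bash
python3 -m crank '[[0,[0,0,0.013],[0,0,0.2]],[0,[0,0,0.013],[0,0,0.2]],[0,[0,0,0.013],[0,0,0.2]]]' >/dev/null; python3 where.py
```

```text
clock 12.95 tcp [0.5258 0.0918 0.159 ] in stainer -0.058310530009095585 0.005262185870275202 0.15897365786754597 yaw 76.85574521567305 toolz [-0.0011 -0.0026 -1.    ] q6 -1.3884312249880735 F [-4.5225  1.0814  8.0125] M [0.1177 0.781  0.071 ] w 0.13459730363648914
```

```bash
python3 -m crank '[[0,[0,0,0.016],[0,0,0.2]],[0,[0,0,0.016],[0,0,0.2]],[0,[0,0,0.016],[0,0,0.2]],[0,[0,0,0.016],[0,0,0.2]]]' >/dev/null; python3 where.py; python3 ok.py 14 && python3 -m crank '[[0,[0,0,0.016],[0,0,0.2]],[0,[0,0,0.016],[0,0,0.2]],[0,[0,0,0.016],[0,0,0.2]]]' >/dev/null; python3 where.py
```

```text
clock 13.35 tcp [0.5258 0.092  0.1588] in stainer -0.05818611027556313 0.005437574566360255 0.1588315938649716 yaw 51.86853109385654 toolz [-0.0007 -0.0028 -1.    ] q6 -0.9517874633735423 F [-5.0898 -0.3914  9.3971] M [0.0298 0.9814 0.0157] w 0.12973918708592655
z 0.1588 F 9.40
clock 13.65 tcp [0.5259 0.0921 0.1588] in stainer -0.058080661172398955 0.005552866496302121 0.1588448754470153 yaw 33.13195644866693 toolz [-0.0004 -0.0029 -1.    ] q6 -0.6244088202641782 F [-4.9802  0.3674 10.5355] M [0.1006 0.9656 0.0571] w 0.13317623235390857
```

```bash
python3 -m crank '[[0,[0,0,0.016],[0,0,0.2]],[0,[0,0,0.016],[0,0,0.2]],[0,[0,0,0.016],[0,0,0.2]],[0,[0,0,0.016],[0,0,0.14]]]' >/dev/null; python3 where.py; python3 - <<'E'
from h import *
cv2.imwrite("pics/wrist7.png",get_image("wrist")["image"])
E
python3 where.py
```

```text
clock 14.05 tcp [0.526  0.0922 0.1588] in stainer -0.05794826408434353 0.00560016503946952 0.158823674359244 yaw 9.96670443879004 toolz [ 0.0001 -0.0031 -1.    ] q6 -0.21969649873923106 F [-5.0225 -0.6056 10.0578] M [0.112  0.9362 0.0505] w 0.12981130063813956
clock 14.1 tcp [0.5261 0.0922 0.1588] in stainer -0.057912988395689015 0.005602418920990928 0.15881280286225619 yaw 9.76747395705763 toolz [ 0.0001 -0.0031 -1.    ] q6 -0.216193858090353 F [-4.8841 -0.6401  9.9241] M [ 0.0286  0.9712 -0.0179] w 0.12921537831919358
```

View pics/wrist7.png

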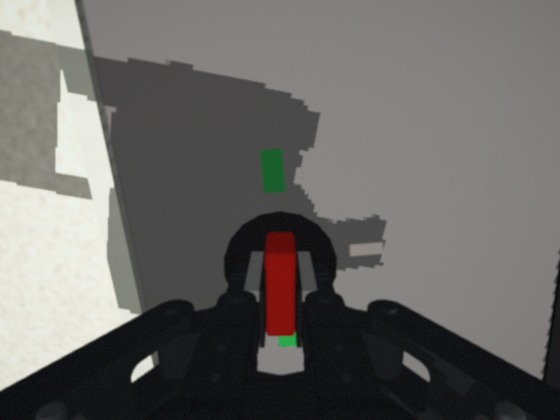

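The wing lies along the green marks (272,170) and (288,340), turned 95° (about 1.66 rad). I'll let it rise while still gripped.

```bash
python3 -m crank '[[0,[0,0,-0.02],[0,0,0]],[0,[0,0,-0.02],[0,0,0]]]' >/dev/null; python3 ok.py 9; python3 -m crank '[[0,[0,0,-0.02],[0,0,0]],[0,[0,0,-0.02],[0,0,0]]]' >/dev/null; python3 where.py
```

```text
z 0.1613 F 4.64
clock 14.5 tcp [0.526  0.0922 0.1634] in stainer -0.05799615801665087 0.0056318245848985616 0.16339661045179574 yaw 9.734678627282673 toolz [ 0.0001 -0.0031 -1.    ] q6 -0.2156693874787562 F [-2.2307  0.6392  3.0355] M [0.0689 0.4051 0.0347] w 0.12922028006414715
```

```bash
python3 -m crank '[[0,[0,0,-0.015],[0,0,0]],[0,[0,0,-0.015],[0,0,0]]]' >/dev/null; python3 ok.py 9; python3 -m crank '[[0,[0,0,-0.015],[0,0,0]]]' >/dev/null; python3 where.py
```

```text
z 0.1635 F -4.47
clock 14.8 tcp [0.5258 0.0922 0.1635] in stainer -0.05817469049014225 0.00567032801067541 0.16349590289110333 yaw 9.722595532343583 toolz [-0.0004 -0.0028 -1.    ] q6 -0.2157753205429337 F [ 2.7326 -0.4152 -4.7577] M [ 0.1694 -0.43    0.006 ] w 0.12802257625848595
```

At z = 0.1635 the force turns to −4.8 N, so the cam has risen 4 mm and caught. I'll relax the pull and open.

```bash
python3 -m crank '[[0,[0,0,0.01],[0,0,0]],[0,[0,0,0.0],[0,0,0]]]' >/dev/null; python3 where.py; python3 -m crank '[[30,[0,0,0],[0,0,0]],[50,[0,0,0],[0,0,0]],[50,[0,0,0],[0,0,0]],[50,[0,0,0],[0,0,0]]]'; python3 - <<'E'
from h import *
cv2.imwrite("pics/wrist8.png",get_image("wrist")["image"])
E
```

```text
clock 15.0 tcp [0.5259 0.0922 0.1635] in stainer -0.05804120946621106 0.005628741524056221 0.16345092509557183 yaw 9.721000958335441 toolz [-0.0005 -0.0028 -1.    ] q6 -0.21576784896897613 F [-0.5582  0.4866  0.6868] M [0.0677 0.1002 0.0097] w 0.12942381045810827
clock: 15.4
eef_pos: [0.526, 0.092, 0.1636]
eef_rot: [0.645, 0.764, -0.001, 0.001]
force: [0.8, -0.2, 0.0]
width: 0.587
```

View pics/wrist8.png

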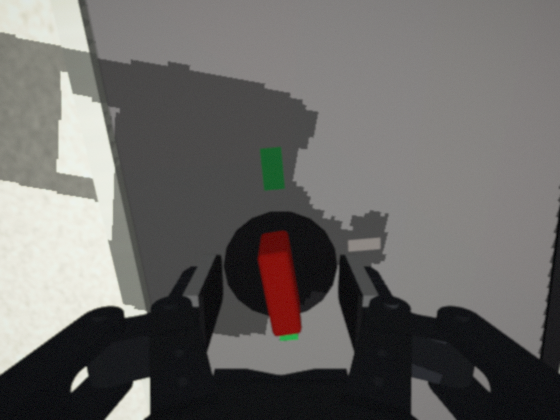

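After release the wing settled back about 11°, as expected for the caught position (about 1.45 rad), and it points at the marks. Now I'll withdraw.

```bash
python3 -m crank '[[50,[0,0,-0.2],[0,0,0]],[50,[0,0,-0.3],[0,0,0]],[50,[0,0,-0.6],[0,0,0]],[50,[0,0,-0.8],[0,0,0]],[50,[0,0,-0.8],[0,0,0]],[50,[0,0,0],[0,0,0]],[50,[0,0,0],[0,0,0]]]'; python3 - <<'E'
from h import *
y=14.7*np.pi/180
for n in ("wrist","side","top"):
    d=get_image(n);im=d["image"];cv2.imwrite(f"pics/{n}9.png",im);h=cv2.cvtColor(im,cv2.COLOR_BGR2HSV)
    if n=="wrist":
        g=cv2.inRange(h,(50,120,40),(75,255,255));k,_,st,ce=cv2.connectedComponentsWithStats(g)
        P=[onz(d,ce[i],.14) for i in range(1,k) if st[i,4]>20]; print(P)
        r=cv2.inRange(h,(0,150,150),(8,255,255))
        q=cv2.minAreaRect(cv2.findNonZero(r)); b=cv2.boxPoints(q); 
        w=[onz(d,p,.188) for p in b]; e=[w[1]-w[0],w[2]-w[1]]; e=max(e,key=np.linalg.norm)
        print(np.linalg.norm(e),np.degrees(np.arctan2(e[1],e[0])))
E
```

```text
clock: 16.15
eef_pos: [0.5255, 0.0925, 0.3071]
eef_rot: [0.645, 0.764, -0.001, 0.001]
force: [-0.0, -0.2, -1.0]
width: 0.585
[array([0.51427858, 0.13224285, 0.14      ]), array([0.53610006, 0.05051945, 0.14      ])]
0.012433463985355823 -71.98456237595528
```

View pics/wrist9.png

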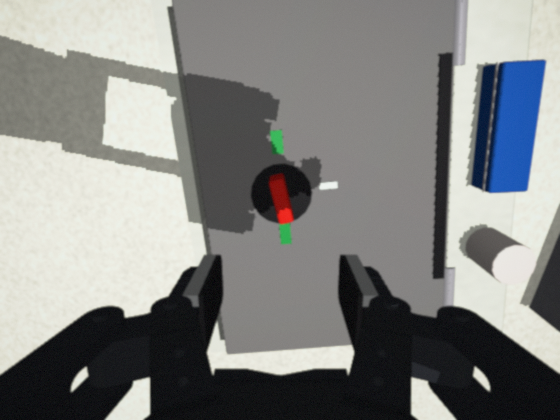

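View pics/side9.png

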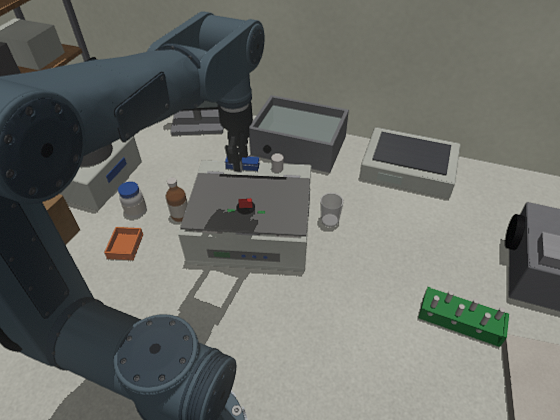

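```bash
python3 -c "
from cell import job_done,state
print(state()['joint_velocities'].round(3),state()['force'].round(2)); print(job_done())"
```

```text
[-0.001  0.017  0.016 -0.001  0.001 -0.001] [ 0.36  0.68 -0.11]
the job is handed in; nothing more can be done
None
```

The cover is shut and the stud is locked and holding by itself. I handed the job in at about 16 s of the 72 s allowed; it reports no verdict.

- **Cover:** I pushed it down with closed fingers along its arc, at roughly 0.5 rad/s by the moves I commanded. It seated at z = 0.140 m with about 12 N at the wrist, and the pictures show it lying flat.
- **Press:** I gripped the wing and pressed in small steps. The force rose steeply after about 11 mm, which is the stop. Wrist force peaked at about 12.5 N, including the stud's own spring, so the load on the receptacle should have stayed below 16 N.
- **Turn and catch:** I turned the gripped stud 95° clockwise with about 8–12 N downward at the wrist. When I let it rise, it stopped after about 4 mm and pulled back with about −4.8 N, which shows the cam had caught.
- **Last checks:** After release the wing settled back about 11° and pointed at the green marks. A rough angle from the final wrist picture gives about 1.5 rad, because the colour mask caught only part of the wing. It is in line with the expected 1.45 rad. The gripper is clear above the stainer with no contact force, and the other objects look unmoved in the side view, judged by eye.
- **Disagreement:** My first estimate of the stud position from the stainer outline was about 5 mm off in y. Two later views, side and wrist, agreed with each other, so I used those for the grasp.

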